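# Change over the loading deck: draw the reagent carrier out, push the sample carrier home

### The arm

A 6-joint arm with a two-finger parallel gripper is mounted at the origin on the work surface. World frame = base frame: x ahead of the robot, y to its left, z up, the work surface at z = 0. Lengths are in m, angles in degrees, forces in N, time in s.
With the tool pointing down it reaches from about 0.4 to 0.825 m from the base axis. Payload 7 kg.
Tool frame: the origin (TCP) lies midway between the tips of the shut fingers; the grasp point (between the pads) lies 19 mm behind it (r.grip_point_offset is the z of the grasp point in the tool frame, in m); z points along the fingers, y is the line along which they close (so a half turn about z gives the same grasp; the last joint's range is limited). The gripper opens to 88 mm and grips with 3 to 60 N. Pads are 19 mm wide; open, the fingers measure 130 mm over their backs; the gripper's body (78 mm by 193 mm) begins 47 mm behind the grasp point.
Start: joints at [-59.009, 20.546, 0.682, 0, -70.136, -16.507], TCP at [0.169, -0.654, 0.227] pointing down, gripper open.
Joint ranges: [-176.03, 176.03], [-82.01, 121.73], [-58.28, 71.71], [-173.87, 95.51], [-174.79, -0.11], [-173.66, 173.66]. Speed limits (degrees/s): [136.94, 136.94, 172.46, 180, 180, 180].

### API

Orientations are given as [roll, pitch, yaw] about the fixed x, y, z axes, in that order (R = Rz(yaw) Ry(pitch) Rx(roll)).
In Python, from plant import r, viewer, recognise, outline_of, pinpoint gives the robot as it stands.
- The arm moves only by the tool move_arm, never from a script. Its argument "targets" is a list of rows, each a list of 2 entries, a list of its own where there are three numbers: the shift along the tool's x, y, z in cm, then the turn, a rotation vector about the tool's x, y, z in rad. A call has 1 to 5 rows; each row is the pose to reach, as a shift and turn from the pose commanded when the call began, along the tool's axes at that moment; what a row does not reach only later rows make up. A row lasts 1/8 s, in which the tool goes at most 62.5 mm and 10.7 degrees, less where a joint would pass 70% of its speed; a pose out of reach is approached as far as the arm can. A call with a gripper value outside its range is refused whole. "jaw" is the finger opening in cm, from 0 to 8.76, set as the call begins (left out, the last holds). The fingers move at their own pace and stop on an object; "squeeze" is the grip in N (left out, the last holds). Time passes only in rows, so rows that repeat a pose let the fingers close. It gives the time, the measured TCP pose, the force, the opening and the grip force at its end, in the units of the state.
- r.get_state(): the state, without advancing time (a new reading comes with each control period).
- viewer.capture(name): name is "scene" or "top"; returns a dict with "image" (480x640x3 uint8, blue, green, red), "intrinsics" (3x3 intrinsics, pixels), "D" ([k1, k2, p1, p2, k3] as OpenCV has them; the pictures are not rectified), "camera_from_world" (4x4, takes a point from world to camera coordinates). Camera axes: x right, y up, looking along -z (the intrinsics and any distortion apply to the point x, -y, -z); pixel columns grow to the right and rows downward; lengths in m; the calibration is good to about 2 mm. A picture is of the moment at which its call begins. There is no depth.
- r.close_job(): hands the job in; it is judged then, once.
Trained networks look in the newest picture that a camera, given by its name, has taken for a name from the list of things; names that differ only in an ending like _2 or _b are one class to them, and where a whole thing is asked for, a point or a joint stands for the part that bears it (a point fixed in the world has none). Each returns a list of dicts, best first, with "score" (0 to 1); they miss things now and then, are a little off and sometimes report something else, mostly with a low value. They report only what shows in the picture. A call takes as long as a camera call.
- recognise(label, camera): "box" ([left, top, right, bottom] in pixels, round what is visible of it).
- outline_of(label, camera): "mask" (480x640 bool, what is visible of it) and "box" ([left, top, right, bottom] in pixels, round what is visible of it).
- pinpoint(label, camera): "location" ([row, column] in pixels: a listed point, or the origin of a listed thing).
The state is a dict: "time_s": time; "joints": joint angles; "qd": joint speeds; "joint_torque": joint torques, N m; "tcp_pos": TCP position; "eef_rot": TCP orientation; "contact_force": force on the tool from outside, world axes, zero at the start; "moment": the same for the moment, N m; "gripper_width": finger opening in m; "gripper_force": force on a finger pad.
Only numpy, scipy, OpenCV 4.12 (cv2) and the standard library are available. Lean on these libraries where they do the work, as an engineer would, in place of code of your own. Each camera call takes 0.05 s, during which the arm holds its last target. There are 200 camera calls.

### The job

The reagent carrier, the one with the three open troughs, is due for refilling: hook a fingertip behind the upright lip at its front and draw it out along its track until it meets the stop bar at the front of the deck. Also push the sample carrier that was left standing out fully home; the other two carriers stay home. Do it with the fingertips alone, without pinching the reagent carrier's lip: lift nothing, and leave the tubes standing and the things around the deck where they are.

Things in the scene. Friction and masses are not known exactly. Their poses are not given: they have to be found in the camera images.
- workstation: Bench pipetting workstation, fixed, 380 wide. Origin on the bench, midway across, under the line where lips of homed carriers stand; +x to its back, away from the robot, y to the left, z up. Flat deck 15 above the bench; four tracks along x at y = 111, 37, -37, -111, pitch 74. White side cheeks beyond y = +-155, top 45 above the bench. All lengths in mm.
- tracks (a point): Middle of the deck's surface (workstation x = 0, y = 0, 15 above the bench). A track is a flat lane 53 wide between two guide strips 10 high and 6 wide; the carriers lie loose in them, held only by their weight, 1.5 play each side, and slide along x. The 125 high housing closes them at workstation x = 236.5: a carrier is fully home when its rear end meets it (carrier origin then at x = 0 to 0.5).
- stop_bar (a point): Middle of the top edge of the front stop bar's inner face, at workstation x = -134.5, 29 above the bench; the bar, 8 thick, runs across all tracks. A carrier is fully out when the front of its lip meets it (carrier origin then at x = -130.5). At the back the pipetting head hangs 110 above the bench at y = -120, from x = 216 on.
- reagent: Reagent carrier: three open white troughs (52 x 46) in a row, x = 72 to 232, rims 58 above its underside. Starts fully home in one of the tracks y = 111, -37, -111. Origin on its underside below the lip's middle; +x inward along the track. 0.35 to 0.7 kg; about 2 to 5 N slide it.
- reagent_hook (a point): Middle of the top edge of the back of the reagent carrier's lip (carrier x = 4, 50 above its underside): a finger goes down behind it. On all four carriers: base plate x = -4 to 236, 50 wide, 8 thick; lip = upright aluminium plate, x = -4 to 4, 50 wide, top 50 above the underside; bare base plate behind it from x = 4 to 71, open at both sides.
- reagent_lip: Rear half (4 mm) of the reagent carrier's front lip, the side a fingertip hooks behind; same origin and axes as the carrier.
- reagent_face: Front half (4 mm) of the reagent carrier's front lip, facing out of the deck; same origin and axes as the carrier.
- sample_out: Sample carrier left standing out, 55 to 95 mm from home, in track y = 37: tube rack of two rows of seven cells, x = 71 to 231, walls 48 and tube caps 75 above its underside. Lip and base plate as on the reagent carrier. Origin on its underside below the lip's middle; +x inward along the track. About 2 to 6 N slide it.
- sample_in: Second sample carrier, same make as sample_out, also with capped tubes, but fully home; to be left there. Origin on its underside below the lip's middle; +x inward along the track. 
- microtube: Microtube carrier: solid white block, x = 71 to 231, top 44 above its underside, with two rows of small caps 12 wide, tops 60 above the underside; fully home, to be left there. Origin on its underside below the lip's middle; +x inward along the track. 
- tube1: Loose capped sample tube, 16.5 dia (cap 18.4), 64 tall, upright in a cell of sample_out; origin at its foot.
- tube2: Loose capped sample tube, 16.5 dia (cap 18.4), 64 tall, upright in a cell of sample_out; origin at its foot.
- tube3: Loose capped sample tube, 16.5 dia (cap 18.4), 64 tall, upright in a cell of sample_out; origin at its foot.
- tube4: Loose capped sample tube, 16.5 dia (cap 18.4), 64 tall, upright in a cell of sample_in; origin at its foot.
- tube5: Loose capped sample tube, 16.5 dia (cap 18.4), 64 tall, upright in a cell of sample_in; origin at its foot.
- bottle: Bystander: white bottle with red cap, 62 dia, 124 tall, on the bench left of the deck; origin under its centre.
- flask: Bystander: clear culture flask lying flat, about 160 x 84 x 36 with blue cap towards -x, on the bench right of the deck; origin at its underside near the neck.
- timer: Bystander: flat square timer 62 x 62 x 18, on the bench right of the deck near its front; origin under its centre.
- petri: Bystander: stack of three petri dishes, 90 dia, 45 high, on the bench left of the deck near its front; origin under its centre.

How it is judged:
By the outcome, as a careful person would: the job done as asked, in the order asked, and still so for the second after the job is handed in, with the robot touching nothing.
It also fails if it takes over 43 s, if anything falls off the work surface, if the arm or the gripper's body presses on something with over 40 N, if the wrist force passes 120 N, or if a joint passes its speed limit or range.

## Working session

There is one attempt and no reset: what is moved stays moved. The work goes in short steps, Python scripts to look and compute and a tool call to move; the robot and the scene stay as the last step left them, time stands still between calls to the robot, and variables do not carry over. Pictures are saved under pics/ and viewed, at most 10 in all, crops included, and the job is handed in when it is done.

Besides the shell and the picture viewer there is one more tool, called after "Emit:" by a JSON object that holds its "op" and its "data". move_arm: Moves the arm, as the interface text tells. Its arguments: {"type":"object","properties":{"targets":{"type":"array","items":{"type":"array"}},"jaw":{"type":"number"},"squeeze":{"type":"number"}},"required":["targets"]}

```bash
mkdir -p pics
cat > h.py <<'E'
import numpy as np, cv2
from plant import r, viewer, recognise, outline_of, pinpoint
def ray(c,px):
    K=np.array(c["intrinsics"],float);D=np.array(c["D"],float);T=np.array(c["camera_from_world"],float)
    u=cv2.undistortPoints(np.array([[px]],float),K,D)[0,0]
    d=T[:3,:3].T@np.array([u[0],-u[1],-1.]);o=-T[:3,:3].T@T[:3,3]
    return o,d/np.linalg.norm(d)
def tri(rs):
    A=sum(np.eye(3)-np.outer(d,d) for o,d in rs);b=sum((np.eye(3)-np.outer(d,d))@o for o,d in rs)
    p=np.linalg.solve(A,b);return p,[np.linalg.norm(np.cross(p-o,d)) for o,d in rs]
def atz(c,px,z):
    o,d=ray(c,px);return o+d*(z-o[2])/d[2]
def proj(c,p):
    K=np.array(c["intrinsics"],float);T=np.array(c["camera_from_world"],float)
    q=T[:3,:3]@np.array(p)+T[:3,3];q=q*[1,-1,-1]
    return cv2.projectPoints(q.reshape(1,1,3),np.zeros(3),np.zeros(3),K,np.array(c["D"],float))[0][0,0]
E
python3 - <<'E'
from h import *
C={}
for n in("scene","top"):
    C[n]=viewer.capture(n);cv2.imwrite(f"pics/{n}0.png",C[n]["image"])
    o=ray(C[n],(320,240));print(n,o)
for l in["tracks","stop_bar","reagent_hook","reagent","sample_out","sample_in","microtube","reagent_lip"]:
    R=[]
    for n in C:
        q=pinpoint(l,n)
        print(l,n,[(np.round(a["location"],1).tolist(),round(a["score"],2)) for a in q[:3]])
        if q: R.append(ray(C[n],q[0]["location"][::-1]))
    if len(R)==2:print("  ",[np.round(x,4) for x in tri(R)])
print(r.get_state())
E
```

```text
scene (array([ 0.98408621, -0.35587442,  0.90301584]), array([-0.43505549,  0.38518289, -0.81385555]))
top (array([0.42891213, 0.02322756, 1.06167085]), array([ 0.1191116 ,  0.00871354, -0.99284264]))
tracks scene [([314.1, 306.7], 0.78)]
tracks top [([216.3, 359.7], 0.71)]
   [array([ 6.076e-01, -6.170e-02,  5.000e-04]), array([0.0017, 0.0017])]
stop_bar scene [([260.6, 262.5], 0.9), ([312.3, 346.3], 0.73)]
stop_bar top [([274.5, 360.6], 0.67), ([278.7, 236.5], 0.25)]
   [array([ 0.4738, -0.0548,  0.0288]), array([0.0005, 0.0005])]
reagent_hook scene [([312.7, 291.8], 0.95), ([404.3, 316.6], 0.18)]
reagent_hook top [([210.9, 381.0], 0.65), ([275.8, 236.2], 0.6)]
   [array([ 0.6102, -0.1008,  0.0601]), array([0.0021, 0.0021])]
reagent scene [([322.9, 291.0], 0.88)]
reagent top [([216.3, 378.1], 0.64)]
   [array([ 0.6053, -0.1006,  0.0144]), array([0.0006, 0.0006])]
sample_out scene [([274.2, 298.2], 0.77)]
sample_out top [([249.7, 343.1], 0.9), ([208.8, 338.8], 0.51), ([217.3, 379.3], 0.16)]
   [array([ 0.5327, -0.0183,  0.0052]), array([0.0013, 0.0013])]
sample_in scene [([347.9, 25
[... 489 characters left out ...]
1, 0.0001])]
{'time_s': 0.9, 'joints': array([-5.90094977e+01,  2.05450561e+01,  6.80401844e-01, -1.95044739e-03,
       -7.01378731e+01, -1.65081858e+01]), 'qd': array([ 0.05187863,  0.04173411,  0.04623945, -0.0393029 ,  0.11746001,
        0.05495857]), 'joint_torque': array([ 2.76587880e-04, -5.82362080e+01,  2.93306011e+01,  7.00276986e+00,
        1.25203133e-02, -3.35445463e-05]), 'tcp_pos': array([ 0.16879074, -0.65349939,  0.22655799]), 'eef_rot': array([ 1.79997056e+02,  1.04064414e-03, -1.65518346e+02]), 'contact_force': array([-0.66289361, -0.82963353, -0.58786201]), 'moment': array([0.02558529, 0.00762679, 0.00090063]), 'gripper_force': 0.0, 'gripper_width': 0.08743439360262938}
```

View pics/scene0.png

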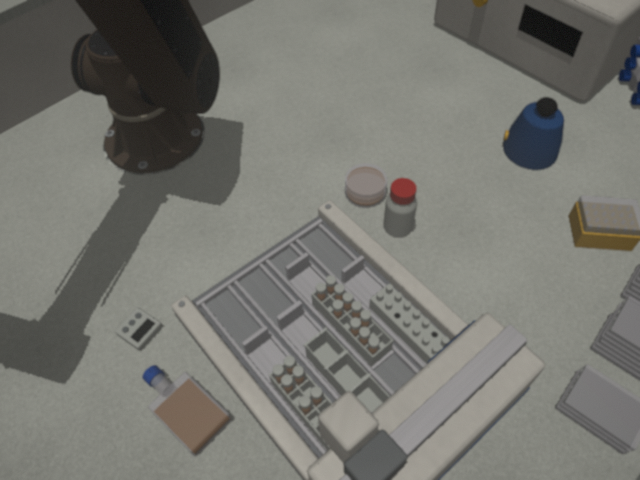

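View pics/top0.png

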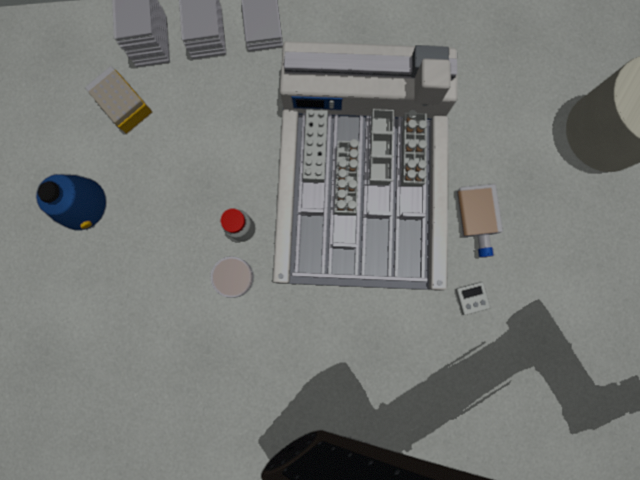

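The scene picture shows the reagent troughs at about (345,365) and their lip at (292,318). In the top picture the reagent is the third track from the left, with its lip at about (380,212). The sample_out lip is at about (343,245). I'll fit the deck pose next and overlay it.

```bash
cat > fit.py <<'E'
from h import *
from scipy.optimize import least_squares
def W(p,q):
    c,s=np.cos(p[2]),np.sin(p[2]);return np.array([p[0]+c*q[0]-s*q[1],p[1]+s*q[0]+c*q[1],q[2]])
E
python3 - <<'E'
from fit import *
C={n:viewer.capture(n) for n in("scene","top")}
M={"tracks":(0,0,.015),"stop_bar":(-.1345,0,.029),"reagent_hook":(.004,-.037,.065),"reagent":(0,-.037,.015),"sample_in":(0,-.111,.015),"microtube":(0,.111,.015)}
obs=[]
for n in C:
    for l in list(M)+["sample_out"]:
        q=pinpoint(l,n)
        if q: obs.append((n,l,np.array(q[0]["location"][::-1])))
# cheeks' outer front corners seen in top picture (ws outline)
def res(p,full=False):
    e=[]
    for n,l,px in obs:
        m=M.get(l,(-p[3],.037,.015)); e.append(proj(C[n],W(p,m))-px)
    return e if full else np.concatenate(e)
s=least_squares(res,[.608,-.062,-.03,.075],loss="soft_l1",f_scale=1.5,x_scale=[.01,.01,.02,.01])
p=s.x;print(p,np.degrees(p[2]))
for o,e in zip(obs,res(p,1)):print(o[0],o[1],np.round(e,1))
np.save("p.npy",p)
ims=[]
for n,b in(("scene",(170,190,300,280)),("top",(260,95,200,205))):
    im=C[n]["image"].copy();x,y,w,h=b;f=4 if n=="top" else 2
    f=600/h if n=="top" else 2
    cr=cv2.resize(im[y:y+h,x:x+w],None,fx=f,fy=f,interpolation=cv2.INTER_CUBIC)
    cr=cv2.convertScaleAbs(cr,alpha=1.5)
    def L(pts,col):
        P=np.array([(proj(C[n],W(p,q))-[x,y]+.5)*f for q in pts]);cv2.polylines(cr,[np.int32(P*8)],True,col,1,shift=3)
    for k,(yy,x0) in enumerate([(.111,0),(.037,-p[3]),(-.037,0),(-.111,0)]):
        L([(x0-.004,yy-.025,.065),(x0+.004,yy-.025,.065),(x0+.004,yy+.025,.065),(x0-.004,yy+.025,.065)],(0,0,255))
    L([(-.1345,-.15,.029),(-.1345,.15,.029),(-.1425,.15,.029),(-.1425,-.15,.029)],(0,255,0))
    cv2.imwrite(f"pics/fit_{n}.png",cr)
E
```

```text
[ 0.60666538 -0.06340672 -0.05126056  0.07518477] -2.9370139480720705
scene tracks [ 0.3 -0.8]
scene stop_bar [  3.9 -88.2]
scene reagent_hook [ 0.2 -0.7]
scene reagent [-1.6 -1.1]
scene sample_in [-2.2  1.4]
scene microtube [ 1.4 -0.2]
scene sample_out [-5.3  0.3]
top tracks [ 0.2 -1.5]
top stop_bar [ 0.5 -1. ]
top reagent_hook [3.2 1.2]
top reagent [-2.1 -1.1]
top sample_in [ 1.2 -2.7]
top microtube [-2.8  2. ]
top sample_out [ 0.3 -1. ]
```

View pics/fit_scene.png

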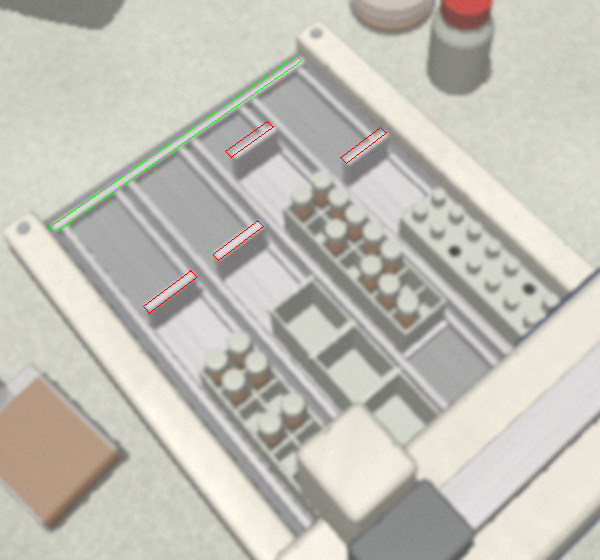

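View pics/fit_top.png

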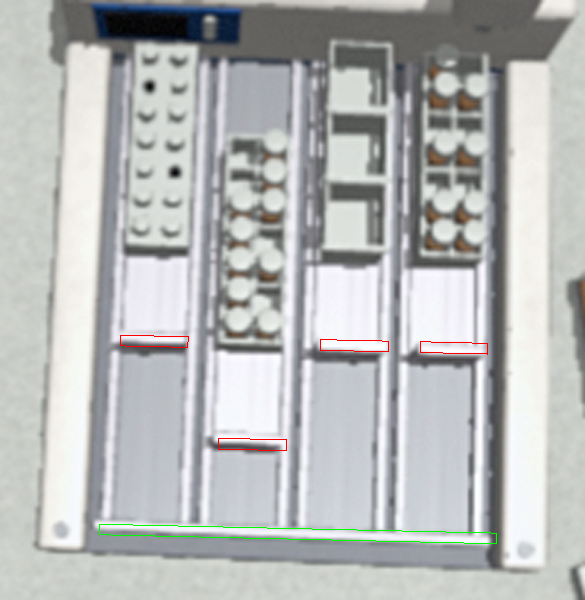

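```bash
cat > go.py <<'E'
from fit import *
import sys
from scipy.spatial.transform import Rotation as R
# usage: go.py x y z (ws mm): shift cm and turn rad in tool axes; prints ws TCP now
p=np.load("p.npy");s=r.get_state();T=R.from_euler("xyz",s["eef_rot"],degrees=True)
c,n=np.cos(p[2]),np.sin(p[2]);d=s["tcp_pos"]-[p[0],p[1],0]
print("t",s["time_s"],"ws",np.round(1e3*np.array([c*d[0]+n*d[1],-n*d[0]+c*d[1],d[2]]),1),"rot",s["eef_rot"].round(2),"F",s["contact_force"].round(1),"w",s["gripper_width"])
if len(sys.argv)>3:
    g=W(p,np.array([float(a) for a in sys.argv[1:4]])/1e3)
    G=R.from_euler("xyz",[180,0,180+np.degrees(p[2])],degrees=True)
    print("goal",g.round(4),"shift cm",T.inv().apply(g-s["tcp_pos"]).round(4)*100,"turn",(T.inv()*G).as_rotvec().round(3))
E
python3 go.py 34 -37 150
```

```text
t 1.7 ws [-407.  -611.8  226.5] rot [ 180.      0.   -165.52] F [-0.3 -0.8 -0.1] w 0.08760722176363633
goal [ 0.6387 -0.1021  0.15  ] shift cm [-59.29  41.64   7.66] turn [0.    0.    0.304]
```

Emit:
{"op": "move_arm", "data": {"targets": [[[-59.3,41.6,0],[0,0,0.304]],[[-59.3,41.6,0],[0,0,0.304]],[[-59.3,41.6,0],[0,0,0.304]],[[-59.3,41.6,0],[0,0,0.304]],[[-59.3,41.6,0],[0,0,0.304]]], "jaw": 0}}

```text
time_s: 2.33
tcp_pos: [0.3716, -0.4156, 0.2269]
eef_rot: [-180.0, 0.0, 177.1]
contact_force: [1.3, -1.0, 0.8]
gripper_width: 0.0432
gripper_force: 0.0
```

```bash
python3 go.py 34 -37 150
```

```text
t 2.325 ws [-216.7 -363.8  226.9] rot [-1.7997e+02  4.0000e-02  1.7707e+02] F [ 1.3 -1.   0.8] w 0.04316873589560028
goal [ 0.6387 -0.1021  0.15  ] shift cm [-25.06  32.68   7.7 ] turn [-0.     0.001  0.   ]
```

Emit:
{"op": "move_arm", "data": {"targets": [[[-25,32.5,0],[0,0,0]],[[-25,32.5,0],[0,0,0]],[[-25,32.5,0],[0,0,0]],[[-25,32.5,0],[0,0,0]],[[-25,32.5,0],[0,0,0]]]}}

```text
time_s: 2.95
tcp_pos: [0.5747, -0.1777, 0.227]
eef_rot: [-180.0, 0.0, 177.1]
contact_force: [1.2, -0.9, 0.4]
gripper_width: 0.0008
gripper_force: 0.0
```

```bash
python3 go.py 34 -37 120
```

```text
t 2.95 ws [ -26.1 -115.8  227. ] rot [-1.7999e+02  4.0000e-02  1.7708e+02] F [ 1.2 -0.9  0.4] w 0.0007835559601983537
goal [ 0.6387 -0.1021  0.12  ] shift cm [-6.    7.88 10.7 ] turn [-0.     0.001  0.   ]
```

Emit:
{"op": "move_arm", "data": {"targets": [[[-6,7.9,5],[0,0,0]],[[-6,7.9,8],[0,0,0]],[[-6,7.9,10.7],[0,0,0]],[[-6,7.9,10.7],[0,0,0]],[[-6,7.9,10.7],[0,0,0]]]}}

```text
time_s: 3.58
tcp_pos: [0.6381, -0.1042, 0.1211]
eef_rot: [-180.0, 0.1, 177.1]
contact_force: [0.6, -0.1, 0.5]
gripper_width: 0.0007
gripper_force: 0.0
```

```bash
python3 go.py 34 -37 41
python3 - <<'E'
from fit import *
p=np.load("p.npy");o=[]
for n,b in(("scene",(200,230,200,200)),("top",(290,100,160,160))):
    c=viewer.capture(n);x,y,w,h=b
    for q in [r.get_state()["tcp_pos"],W(p,(.034,-.037,.041))]:
        u=proj(c,q);cv2.circle(c["image"],tuple(np.int32(np.round(u))),1,(0,0,255),-1)
    o.append(cv2.resize(c["image"][y:y+h,x:x+w],(400,400),interpolation=cv2.INTER_CUBIC))
cv2.imwrite("pics/above.png",cv2.convertScaleAbs(np.hstack(o),alpha=1.4))
E
```

```text
t 3.575 ws [ 33.5 -39.1 121.1] rot [-1.7998e+02  9.0000e-02  1.7706e+02] F [ 0.6 -0.1  0.5] w 0.0006802157677804354
goal [ 0.6387 -0.1021  0.041 ] shift cm [-0.04  0.22  8.01] turn [-0.     0.002  0.   ]
```

View pics/above.png

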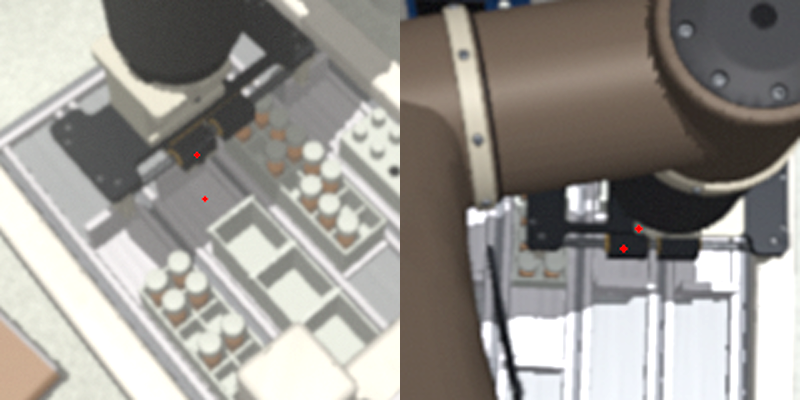

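The crop shows the gripper above the lane, with two dark boxes at (193,150) and (233,115). I can't yet tell which of them is the fingertips, so I'll zoom in before going down.

Run:
```python
from fit import *
C={};o=[]
t=r.get_state()["tcp_pos"]
for n,b in(("scene",(255,260,80,80)),("top",(330,160,80,80))):
    c=viewer.capture(n);C[n]=c;x,y,w,h=b
    im=cv2.convertScaleAbs(cv2.resize(c["image"][y:y+h,x:x+w],(400,400),interpolation=cv2.INTER_CUBIC),alpha=2.2,beta=10)
    for dz,col in((0,(0,0,255)),(.066,(0,255,0))):
        for dy in(-.021,.021):
            u=(proj(c,t+[0.0511*dy,dy,dz])-[x,y]+.5)*400/w
            cv2.circle(im,tuple(np.int32(u)),3,col,-1)
    o.append(im)
cv2.imwrite("pics/zoom.png",np.hstack(o))
print(tri([ray(C["scene"],(306.5,296)),ray(C["top"],(391.2,199.2))]))
```

```text
(array([ 0.62921088, -0.10004071,  0.13824975]), [np.float64(0.017940838760847337), np.float64(0.017940838760847233)])
```

View pics/zoom.png

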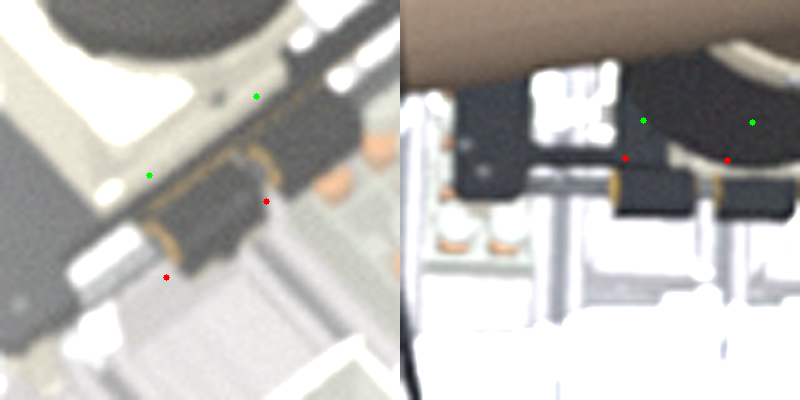

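The dark boxes are bearing blocks on the gripper's rods. The shut fingertips lie between the red TCP marks, over the bare base plate of the reagent lane at scene crop (216,240). I'll go down now.

Emit:
{"op": "move_arm", "data": {"targets": [[[0,0.2,2],[0,0,0]],[[0,0.2,4],[0,0,0]],[[0,0.2,6],[0,0,0]],[[0,0.2,8],[0,0,0]],[[0,0.2,8],[0,0,0]]]}}

```text
time_s: 4.4
tcp_pos: [0.6367, -0.1021, 0.039]
eef_rot: [-180.0, -0.1, 177.0]
contact_force: [0.4, 0.2, -0.1]
gripper_width: 0.0003
gripper_force: 0.0
```

```bash
python3 go.py 15 -37 40
```

```text
t 4.4 ws [ 32.  -37.1  39. ] rot [-1.7999e+02 -1.0000e-01  1.7703e+02] F [ 0.4  0.2 -0.1] w 0.0003284937821660278
goal [ 0.6197 -0.1011  0.04  ] shift cm [ 1.7   0.01 -0.1 ] turn [-0.    -0.002 -0.001]
```

Emit:
{"op": "move_arm", "data": {"targets": [[[0.5,0,0],[0,0,0]],[[1.0,0,0],[0,0,0]],[[1.4,0,0],[0,0,0]],[[1.8,0,0],[0,0,0]],[[2.2,0,0],[0,0,0]]]}}

```text
time_s: 5.03
tcp_pos: [0.6164, -0.1005, 0.0402]
eef_rot: [180.0, 0.1, 177.1]
contact_force: [3.2, -0.2, 1.7]
gripper_width: 0.0002
gripper_force: 1.4
```

```bash
python3 go.py -40 -37 40
```

```text
t 5.025 ws [ 11.7 -36.6  40.2] rot [1.8000e+02 1.3000e-01 1.7709e+02] F [ 3.2 -0.2  1.7] w 0.0002114989667708315
goal [ 0.5648 -0.0983  0.04  ] shift cm [ 5.17 -0.04  0.01] turn [0.    0.002 0.   ]
```

Emit:
{"op": "move_arm", "data": {"targets": [[[1,0,0],[0,0,0]],[[2,0,0],[0,0,0]],[[3,0,0],[0,0,0]],[[4,0,0],[0,0,0]],[[5,0,0],[0,0,0]]]}}

```text
time_s: 5.65
tcp_pos: [0.565, -0.098, 0.0397]
eef_rot: [180.0, 0.0, 177.1]
contact_force: [4.7, -0.1, 3.0]
gripper_width: 0.0002
gripper_force: 1.8
```

Emit:
{"op": "move_arm", "data": {"targets": [[[1,0,0],[0,0,0]],[[2,0,0],[0,0,0]],[[3,0,0],[0,0,0]],[[4,0,0],[0,0,0]],[[5,0,0],[0,0,0]]]}}

```text
time_s: 6.28
tcp_pos: [0.5158, -0.095, 0.0397]
eef_rot: [180.0, 0.1, 177.1]
contact_force: [5.2, 3.4, 0.3]
gripper_width: 0.0005
gripper_force: 2.8
```

```bash
python3 go.py -118 -37 40
```

```text
t 6.275 ws [-89.1 -36.2  39.7] rot [1.7996e+02 8.0000e-02 1.7707e+02] F [5.2 3.4 0.3] w 0.0005379345014767458
goal [ 0.4869 -0.0943  0.04  ] shift cm [ 2.89 -0.08 -0.04] turn [0.001 0.001 0.   ]
```

Emit:
{"op": "move_arm", "data": {"targets": [[[0.6,0,0],[0,0,0]],[[1.2,0,0],[0,0,0]],[[1.7,0,0],[0,0,0]],[[2.1,0,0],[0,0,0]],[[2.4,0,0],[0,0,0]]]}}

```text
time_s: 6.9
tcp_pos: [0.4923, -0.0936, 0.0398]
eef_rot: [180.0, 0.1, 177.1]
contact_force: [6.9, 2.9, 1.5]
gripper_width: 0.0007
gripper_force: 2.8
```

Emit:
{"op": "move_arm", "data": {"targets": [[[0.15,0,0],[0,0,0]],[[0.3,0,0],[0,0,0]],[[0.4,0,0],[0,0,0]]]}}

```text
time_s: 7.28
tcp_pos: [0.4906, -0.0936, 0.0399]
eef_rot: [180.0, 0.3, 177.1]
contact_force: [14.1, -1.4, -6.9]
gripper_width: 0.0003
gripper_force: 7.0
```

```bash
python3 go.py -120 -37 40
```

```text
t 7.275 ws [-114.4  -36.1   39.9] rot [179.96   0.31 177.11] F [14.1 -1.4 -6.9] w 0.00029228514942852043
goal [ 0.4849 -0.0942  0.04  ] shift cm [ 0.56 -0.09 -0.01] turn [0.001 0.005 0.001]
```

Emit:
{"op": "move_arm", "data": {"targets": [[[0.1,0,0],[0,0,0]],[[0.2,0,0],[0,0,0]]]}}

```text
time_s: 7.52
tcp_pos: [0.49, -0.0935, 0.0402]
eef_rot: [179.9, 0.5, 177.1]
contact_force: [17.6, -3.7, -10.1]
gripper_width: 0.0004
gripper_force: 8.7
```

```bash
python3 go.py -100 -37 40
python3 - <<'E'
from fit import *
C={};o=[];p=np.load("p.npy")
for n,b in(("scene",(190,230,120,120)),("top",(320,200,100,100))):
    c=viewer.capture(n);C[n]=c;x,y,w,h=b
    o.append(cv2.convertScaleAbs(cv2.resize(c["image"][y:y+h,x:x+w],(400,400),interpolation=cv2.INTER_CUBIC),alpha=1.6))
cv2.imwrite("pics/out.png",np.hstack(o))
E
```

```text
t 7.525 ws [-115.   -36.    40.2] rot [179.95   0.45 177.13] F [ 17.6  -3.7 -10.1] w 0.0003852225685839725
goal [ 0.5049 -0.0952  0.04  ] shift cm [-1.5  -0.1   0.03] turn [0.001 0.008 0.001]
```

View pics/out.png

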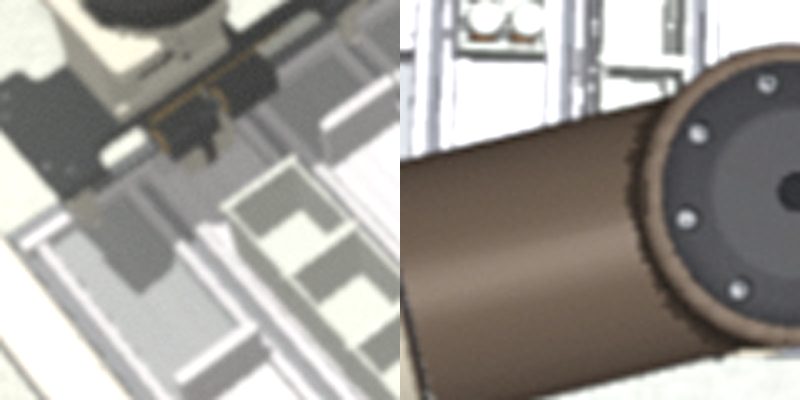

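The reagent carrier is rigidly against the stop: 17.6 N with no further travel. In the crop the troughs have come forward to about (240,200). I'll back off, lift, and go to the front of sample_out.

Emit:
{"op": "move_arm", "data": {"targets": [[[-0.5,0,0],[0,0,0]],[[-1.2,0,0],[0,0,0]],[[-2.2,0,0],[0,0,0]],[[-2.2,0,-1.5],[0,0,0]],[[-2.2,0,-5.5],[0,0,0]]]}}

```text
time_s: 8.25
tcp_pos: [0.5059, -0.0954, 0.0941]
eef_rot: [-179.9, -0.3, 177.0]
contact_force: [1.7, -0.3, 0.1]
gripper_width: 0.0006
gripper_force: 0.0
```

```bash
python3 go.py -112 37 110
python3 - <<'E'
from fit import *
p=np.load("p.npy");o=[]
for n in("scene","top"):
    c=viewer.capture(n)
    for l in("reagent","reagent_hook","sample_out"):
        q=pinpoint(l,n)
        z={"reagent_hook":.065}.get(l,.015)
        for a in q[:2]:
            g=atz(c,a["location"][::-1],z)-[p[0],p[1],0];cc,s=np.cos(p[2]),np.sin(p[2])
            print(n,l,round(a["score"],2),"ws",np.round(1e3*np.array([cc*g[0]+s*g[1],-s*g[0]+cc*g[1]]),1))
E
```

```text
t 8.25 ws [-99.  -37.1  94.1] rot [-179.95   -0.29  177.04] F [ 1.7 -0.3  0.1] w 0.0006422101525176648
goal [ 0.4967 -0.0207  0.11  ] shift cm [ 1.31  7.41 -1.59] turn [-0.001 -0.005 -0.   ]
scene reagent 0.61 ws [-126.6  -36.8]
scene reagent 0.59 ws [-152.4  -21.9]
scene reagent_hook 0.77 ws [-118.3  -38.3]
scene sample_out 0.87 ws [-68.9  44.8]
```

Emit:
{"op": "move_arm", "data": {"targets": [[[1.2,4,-2],[0,0,0]],[[1.2,7.4,-2],[0,0,0]],[[1.2,7.4,-2],[0,0,0]],[[1.2,7.4,0.5],[0,0,0]],[[1.2,7.4,3],[0,0,0]]]}}

```text
time_s: 9.28
tcp_pos: [0.4992, -0.0209, 0.0636]
eef_rot: [-180.0, -0.0, 177.1]
contact_force: [-0.3, -0.4, -0.5]
gripper_width: 0.0005
gripper_force: 0.0
```

```bash
python3 go.py -92 37 40
```

```text
t 9.275 ws [-109.5   36.9   63.6] rot [-1.7999e+02 -2.0000e-02  1.7707e+02] F [-0.3 -0.4 -0.5] w 0.0005012775057989331
goal [ 0.5167 -0.0217  0.04  ] shift cm [-1.75  0.01  2.36] turn [-0. -0.  0.]
```

Emit:
{"op": "move_arm", "data": {"targets": [[[0,0,1.5],[0,0,0]],[[0,0,2.4],[0,0,0]],[[-0.6,0,2.4],[0,0,0]],[[-1.2,0,2.4],[0,0,0]],[[-1.7,0,2.4],[0,0,0]]]}}

```text
time_s: 9.9
tcp_pos: [0.5176, -0.0213, 0.0412]
eef_rot: [180.0, 0.1, 177.1]
contact_force: [-0.2, 0.2, -0.4]
gripper_width: 0.0001
gripper_force: 0.0
```

Emit:
{"op": "move_arm", "data": {"targets": [[[-0.4,0,0],[0,0,0]],[[-0.8,0,0],[0,0,0]],[[-1.2,0,0],[0,0,0]],[[-1.7,0,0],[0,0,0]],[[-2.2,0,0],[0,0,0]]]}}

```text
time_s: 10.52
tcp_pos: [0.5387, -0.0225, 0.0404]
eef_rot: [180.0, -0.0, 177.1]
contact_force: [-1.7, 0.1, 0.5]
gripper_width: 0.0004
gripper_force: 1.4
```

```bash
python3 go.py -15 37 40
```

```text
t 10.525 ws [-70.   37.3  40.4] rot [ 1.8000e+02 -1.0000e-02  1.7707e+02] F [-1.7  0.1  0.5] w 0.00040594941772399934
goal [ 0.5936 -0.0257  0.04  ] shift cm [-5.5  -0.03  0.04] turn [ 0. -0.  0.]
```

Emit:
{"op": "move_arm", "data": {"targets": [[[-0.8,0,0],[0,0,0]],[[-1.6,0,0],[0,0,0]],[[-2.4,0,0],[0,0,0]],[[-3.2,0,0],[0,0,0]],[[-4,0,0],[0,0,0]]]}}

```text
time_s: 11.15
tcp_pos: [0.579, -0.0246, 0.0405]
eef_rot: [180.0, 0.0, 177.1]
contact_force: [-1.7, 0.0, -1.5]
gripper_width: 0.0002
gripper_force: 0.9
```

Emit:
{"op": "move_arm", "data": {"targets": [[[-0.3,0,0],[0,0,0]],[[-0.6,0,0],[0,0,0]],[[-0.8,0,0],[0,0,0]],[[-1.0,0,0],[0,0,0]],[[-1.2,0,0],[0,0,0]]]}}

```text
time_s: 11.78
tcp_pos: [0.5905, -0.0252, 0.0406]
eef_rot: [180.0, 0.0, 177.1]
contact_force: [-2.6, 0.2, -1.5]
gripper_width: 0.0005
gripper_force: 1.0
```

```bash
python3 go.py -13 37 40
```

```text
t 11.775 ws [-18.1  37.4  40.6] rot [180.     0.   177.07] F [-2.6  0.2 -1.5] w 0.00048659416132444146
goal [ 0.5956 -0.0258  0.04  ] shift cm [-0.51 -0.04  0.06] turn [0. 0. 0.]
```

Emit:
{"op": "move_arm", "data": {"targets": [[[-0.2,0,0],[0,0,0]],[[-0.4,0,0],[0,0,0]],[[-0.5,0,0],[0,0,0]]]}}

```text
time_s: 12.15
tcp_pos: [0.5955, -0.0255, 0.0406]
eef_rot: [180.0, 0.0, 177.1]
contact_force: [-3.5, -0.1, -0.4]
gripper_width: 0.0004
gripper_force: 1.2
```

Emit:
{"op": "move_arm", "data": {"targets": [[[-0.1,0,0],[0,0,0]],[[-0.2,0,0],[0,0,0]],[[-0.3,0,0],[0,0,0]]]}}

```text
time_s: 12.52
tcp_pos: [0.5964, -0.0256, 0.0405]
eef_rot: [-180.0, -0.2, 177.0]
contact_force: [-11.6, 3.7, 8.9]
gripper_width: 0.0006
gripper_force: 6.0
```

```bash
python3 go.py -13 37 40
```

```text
t 12.525 ws [-12.2  37.2  40.5] rot [-179.98   -0.2   177.04] F [-11.6   3.7   8.9] w 0.0006344454582902464
goal [ 0.5956 -0.0258  0.04  ] shift cm [ 0.08 -0.02  0.05] turn [-0.    -0.004 -0.   ]
```

Emit:
{"op": "move_arm", "data": {"targets": [[[-0.1,0,0],[0,0,0]],[[-0.2,0,0],[0,0,0]]]}}

```text
time_s: 12.78
tcp_pos: [0.5964, -0.0258, 0.0404]
eef_rot: [-180.0, -0.4, 177.0]
contact_force: [-18.5, 6.6, 13.6]
gripper_width: 0.0002
gripper_force: 9.4
```

Emit:
{"op": "move_arm", "data": {"targets": [[[0.5,0,0],[0,0,0]],[[1.2,0,0],[0,0,0]],[[2.5,0,0],[0,0,0]],[[2.5,0,-3],[0,0,0]],[[2.5,0,-8],[0,0,0]]]}}

```text
time_s: 13.4
tcp_pos: [0.5736, -0.0247, 0.12]
eef_rot: [-179.9, -0.2, 177.1]
contact_force: [1.2, 0.5, 0.4]
gripper_width: 0.0002
gripper_force: 0.0
```

Emit:
{"op": "move_arm", "data": {"targets": [[[0,0,-6],[0,0,0]],[[0,-6,-10],[0,0,0]],[[0,-12,-12],[0,0,0]],[[0,-18,-12],[0,0,0]],[[0,-24,-12],[0,0,0]]]}}

```text
time_s: 14.02
tcp_pos: [0.5631, -0.2612, 0.2416]
eef_rot: [-180.0, 0.1, 177.1]
contact_force: [1.0, 0.0, 0.4]
gripper_width: 0.0006
gripper_force: 0.0
```

Emit:
{"op": "move_arm", "data": {"targets": [[[2,-6,0],[0,0,0]],[[4,-12,0],[0,0,0]],[[6,-18,0],[0,0,0]],[[8,-24,0],[0,0,0]],[[10,-26,0],[0,0,0]]]}}

```text
time_s: 14.65
tcp_pos: [0.4484, -0.5166, 0.2396]
eef_rot: [180.0, -0.0, 176.9]
contact_force: [0.6, 0.6, 0.7]
gripper_width: 0.0005
gripper_force: 0.0
```

Run:
```python
from fit import *
p=np.load("p.npy");print(r.get_state()["time_s"])
for n,b,f in(("scene",(170,190,300,280),2),("top",(260,95,200,205),2.9)):
    c=viewer.capture(n);x,y,w,h=b
    cr=cv2.convertScaleAbs(cv2.resize(c["image"][y:y+h,x:x+w],None,fx=f,fy=f,interpolation=cv2.INTER_CUBIC),alpha=1.4)
    for yy,x0 in[(.111,0),(.037,0),(-.037,-.1305),(-.111,0)]:
        P=np.array([(proj(c,W(p,(x0+a,yy+b2,.065)))-[x,y]+.5)*f for a,b2 in((-.004,-.025),(.004,-.025),(.004,.025),(-.004,.025))])
        cv2.polylines(cr,[np.int32(P*8)],True,(0,0,255),1,shift=3)
    cv2.imwrite(f"pics/end_{n}.png",cr)
```

```text
14.65
```

View pics/end_scene.png

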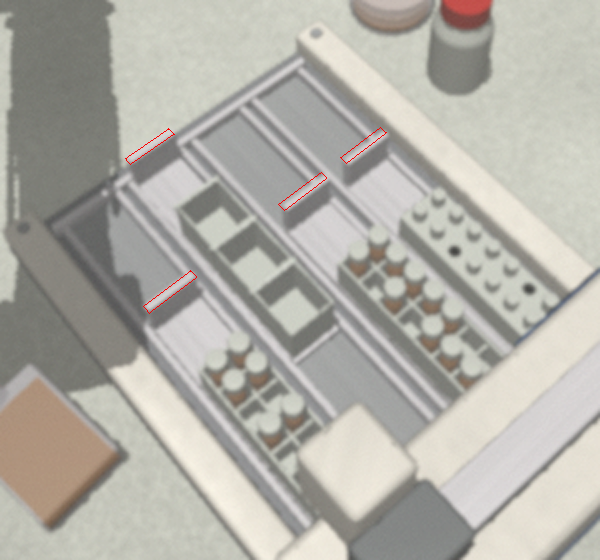

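View pics/end_top.png

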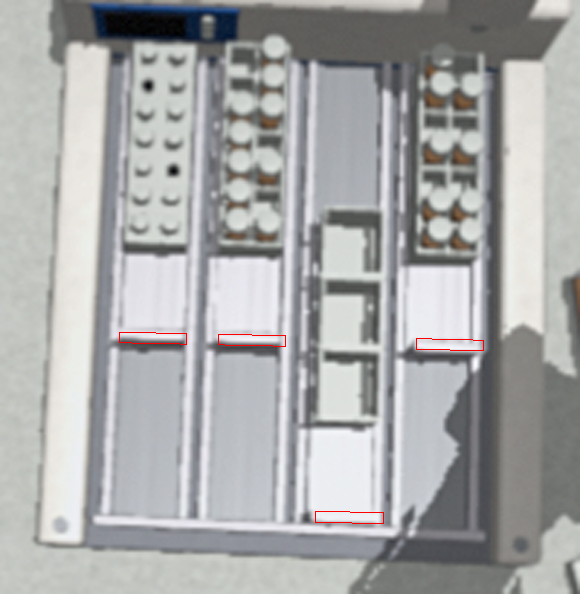

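The end pictures show the reagent lip at the stop bar (top, about (348,517)) and sample_out home in line with its neighbours (about (250,340)). The tubes are standing and nothing else has moved.

```bash
python3 -c "
from plant import r
print(r.close_job())"
```

```text
the job is handed in; nothing more can be done
None
```

I drew the reagent carrier out to the stop bar first, then pushed the sample carrier fully home; the other two carriers stayed home, the tubes are standing, and I handed the job in at about 15 s.

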